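Extend the telescopic dip probe and hold it in the canister

ROBOT

A 6-joint arm with a two-finger parallel gripper is mounted at the origin on the work surface. World frame = base frame: x ahead of the robot, y to its left, z up, the work surface at z = 0. Lengths are in m, angles in rad, forces in N, time in s.
With the tool pointing down it reaches from about 0.35 to 0.85 m from the base axis. Payload 8.1 kg.
Tool frame: the origin (TCP) lies on the centre line of the jaws, within the pads' length; the fingertips stand 17 mm ahead of it and the grasp point (between the pads) lies 2 mm behind it; z points along the fingers, y is the line along which they close (so a half turn about z gives the same grasp; the last joint's range is limited). The gripper opens to 93 mm and grips with 3 to 60 N. Pads are 15 mm wide; open, the fingers measure 128 mm over their backs; the gripper's body (75 mm by 188 mm) begins 65 mm behind the grasp point.
Start: joints at [-0.085, 0.13, 1.488, -0, 1.523, -0.085], TCP at [0.6, 0, 0.236] pointing down, gripper open.
Joint ranges: [-2.96, 2.96], [-0.89, 2.26], [0.02, 2.5], [-1.34, 4.48], [0, 2.73], [-2.66, 2.66]. Speed limits (rad/s): [2.39, 2.39, 2.79, 3.14, 3.14, 3.14].

INTERFACE

Orientations are given as a rotation vector (axis times angle).
In Python, from plant import robot, optics, close_job, models gives the robot as it stands.
- The arm moves only by the shell command python3 -m inch 'ROWS' [OPENING] [FORCE]. ROWS is a JSON object of lists of equal length, an entry for each row: "travel": the shift along the tool's x, y, z in m, a list of three; "spin": the turn about the tool's z in rad. In form: {"travel": [[x, y, z], ...], "spin": [spin, ...]}. A call has 1 to 10 rows; each row is the pose to reach, as a shift and turn from the pose commanded when the call began, along the tool's axes at that moment; what a row does not reach only later rows make up. A row lasts 1/12 s, in which the tool goes at most 41.7 mm and 7.16 degrees, less where a joint would pass 70% of its speed; a pose out of reach is approached as far as the arm can. A call with a gripper value outside its range is refused whole. OPENING is the closure, from 0 (fully open) to 1 (shut), set as the call begins (- or left out, the last holds). The fingers move at their own pace and stop on an object; FORCE is the grip in N (left out, the last holds). Time passes only in rows, so rows that repeat a pose let the fingers close. It gives the time, the measured TCP pose, the force, the opening and the grip force at its end, in the units of the state.
- robot.read_state(): the state, without advancing time (a new reading comes with each control period).
- optics.read_camera(name): name is "scene" or "side" or "wrist"; returns (picture, depth): 480x640x3 uint8, red, green, blue; 480x640 float32, m along the optical axis (not along the pixel's ray), 0 where there is no reading.
- optics.camera_info(name): a dict with "camera_matrix" (3x3 intrinsics, pixels), "view" (4x4, takes a point from world to camera coordinates). Camera axes: x right, y down, z forward; pixel columns grow to the right and rows downward; lengths in m; the calibration is good to about 2 mm. The wrist camera is an equidistant fisheye: a pixel r from the principal point sees the ray r / f radians off the axis. A picture is of the moment at which its call begins: read the wrist's pose just before it. camera_info takes no time and is no camera call; for the wrist camera it gives the pose at the moment of the call.
- close_job(): hands the job in; it is judged then, once.
Trained networks look in the newest picture that a camera, given by its name, has taken for a name from the list of things; names that differ only in an ending like _2 or _b are one class to them, and where a whole thing is asked for, a point or a joint stands for the part that bears it (a point fixed in the world has none). Each returns a list of dicts, best first, with "p" (0 to 1); they miss things now and then, are a little off and sometimes report something else, mostly with a low value. They report only what shows in the picture. A call takes as long as a camera call. They do not tell look-alikes from the thing itself.
- models.look_for(camera, name): "centre" ([x, y, z] in m, in world coordinates, good to about 4 mm: the middle of the surface that is visible of it).
- models.masks_of(camera, name): "region" (480x640 bool, what is visible of it).
The state is a dict: "t": time; "q": joint angles; "dq": joint speeds; "joint_torque": joint torques, N m; "tool_pos": TCP position; "orientation": TCP orientation; "force": force on the tool from outside, world axes, zero at the start; "wrist_torque": the same for the moment, N m; "opening": finger opening in m; "gripper_force": force on a finger pad.
Only numpy, scipy, OpenCV 4.12 (cv2) and the standard library are available. Lean on these libraries where they do the work, as an engineer would, in place of code of your own. Each camera call takes 0.05 s, during which the arm holds its last target. There are 200 camera calls.

TASK

Squeeze in the orange button on the docked humidity probe's handle and, keeping it squeezed, pull the handle straight up past the first stop to the second, so that both telescoping sections are fully out while the dock still retains the tip. Then draw the probe out through the open end of the dock's slot and hold it upright with its tip hanging inside the open steel canister, clear of the wall and floor; finish while still holding it there. Do not shift the canister or the jars and tip box standing around.

Things in the scene. Friction and masses are not known exactly. Their poses are not given: they have to be found in the camera images.
- probe: Handle of the loose humidity probe (0.18 kg) upright in the dock: white block 26 (x) by 30 (y) mm, 100 mm tall with its black foot flange (40 mm across, 8 mm high). Origin: centre of the flange's underside, z up. Dark display on the +x face, orange button on +y, orange mark on top near +y. The dock holds the tip back after 4 mm of lift; with the button out the telescope is locked.
- probe_grip (a point): Point on the handle's axis level with the button's middle, 74 mm above the handle's underside, 26 mm below its top. Axes as the handle. A grasp here with the fingers closing along the handle's y (one on the button, one on the plain face) squeezes the button in: 36 mm across with it out, 31 mm with it in.
- button_face (a point): Centre of the orange button's outer face, 16 mm wide and 26 mm tall, standing 6 mm proud of the handle's +y face when out and 1 mm proud when fully in.
- button (a joint): Travel of the orange squeeze button into the handle: 0 out, 0.005 m fully in. Sprung: about 2 N to start, 6 N fully in. The lock opens beyond about 0.0035 m; if the button is let out on the way the telescope catches. A grip of about 30 N keeps it in and holds the handle through the pull.
- stem (a joint): Extension of the thin inner section (steel rod 9 mm diameter) out of the tube: 0 home, 0.045 m at its stop. It comes out first (slides with about 1.5 N); its end is the first stop of the pull.
- tube (a joint): Extension of the outer section (aluminium tube 16 mm diameter) out of the handle: 0 home, 0.045 m at its stop. It comes out second (slides with about 4 N); its end is the second stop, 90 mm of extension in all. Both sections stay where they are left, by friction.
- probe_tip (a point): Bottom of the probe's tip: a dark steel guard 22 mm in diameter and 14 mm tall on the end of the stem. On the handle's axis, 100 mm below probe_grip when collapsed, 190 mm below it when fully extended. Axes as the handle.
- dock: Fixed stand, 94 (x) by 76 (y) by 36 mm high; grey base and walls, black top plate 8 mm thick, slot 14 mm wide for the stem. Origin: centre of the underside. The slot runs from 8 mm behind the origin to its open end on the dock's +x side; plate and walls end at 40 mm, base at 47 mm. On that side nothing blocks the tip; the other sides are closed. Yaw varies.
- dock_mouth (a point): Middle of the slot's open end at the plate's top, 40 mm along the dock's +x from its centre, 36 mm up; axes as the dock. The tip guard rides under the plate (underside 28 mm up, base top 8 mm up) and is clear after moving 55 mm along the dock's +x. If pulled hard against the plate, lower it 2 to 3 mm before sliding it out.
- canister: Open empty cylindrical steel canister, loose, 0.7 kg: outer diameter 100 mm, 100 mm high, wall 3 mm, floor 5 mm thick. Origin: centre of the underside. It may stand to the left or right of the dock.
- reagent: Bystander: amber glass jar with white cap, 56 mm diameter, 85 mm high. Origin: centre of the underside. Leave alone.
- tipbox: Bystander: blue box of pipette tips, 85 by 120 mm, 58 mm high. Origin: centre of the underside. Leave alone.
- powder_jar: Bystander: white jar with red cap, 60 mm diameter, 70 mm high. Origin: centre of the underside. Leave alone.
There are look-alikes about, which are no part of the job. There is more than one size of the dock; the one meant has the size given above.

How it is judged:
By the outcome, as a careful person would: the job done as asked, in the order asked, and still so for the second after the job is handed in, while the arm keeps its last pose, push and grip.
It also fails if it takes over 51 s, if anything falls off the work surface, if the arm or the gripper's body presses on something with over 40 N, if the wrist force passes 120 N, or if a joint passes its speed limit or range.

## Working session

There is one attempt and no reset: what is moved stays moved. The work goes in short steps, Python scripts to look and compute and a shell command to move; the robot and the scene stay as the last step left them, time stands still between calls to the robot, and variables do not carry over. Pictures are saved under pics/ and viewed, at most 10 in all, crops included, and the job is handed in when it is done.

```bash
mkdir -p pics; ls
python3 - <<'E'
from plant import robot, optics, models
import cv2,numpy as np
s=robot.read_state();print(s['t'],s['tool_pos'],s['orientation'],s['opening'])
ims=[]
for c in('scene','side'):
    im,d=optics.read_camera(c);cv2.imwrite(f'pics/{c}0.png',im[:,:,::-1]);np.save(f'{c}_d.npy',d)
    for n in('probe','button_face','dock','canister'):
        for r in models.look_for(c,n):
            I=optics.camera_info(c);p=I['view']@np.r_[r['centre'],1];uv=I['camera_matrix']@p[:3];print(c,n,round(r['p'],2),np.round(r['centre'],3),np.round(uv[:2]/uv[2]))
E
```

```text
pics
0.0 [5.99463143e-01 5.83196886e-05 2.34626346e-01] [-2.22045782e+00 -2.22051791e+00  1.84411844e-03] 0.09280442481230719
scene probe 0.61 [ 0.566 -0.207  0.092] [243. 189.]
scene probe 0.55 [ 0.752 -0.216  0.055] [197. 259.]
scene dock 0.72 [ 0.577 -0.201  0.031] [245. 214.]
scene dock 0.56 [ 0.564 -0.005  0.051] [331. 228.]
scene canister 0.95 [0.504 0.259 0.06 ] [463. 241.]
side probe 0.56 [ 0.551 -0.222  0.104] [325. 360.]
side button_face 0.57 [ 0.536 -0.2    0.119] [308. 345.]
side dock 0.94 [ 0.535 -0.029  0.051] [265. 294.]
side dock 0.59 [ 0.536 -0.228  0.042] [316. 394.]
side canister 0.67 [0.478 0.227 0.065] [187. 205.]
```

View pics/scene0.png

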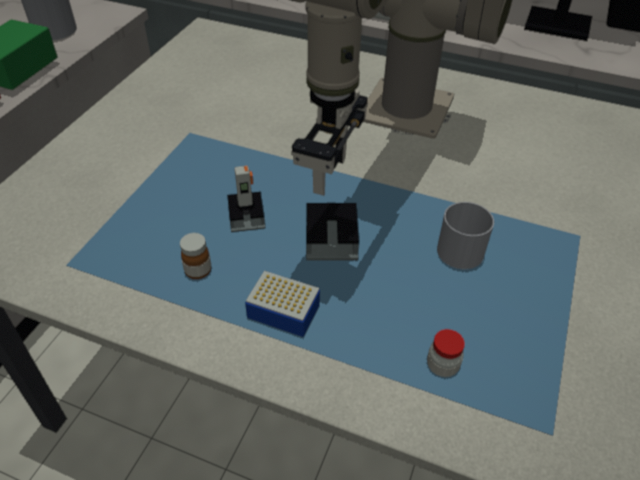

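View pics/side0.png

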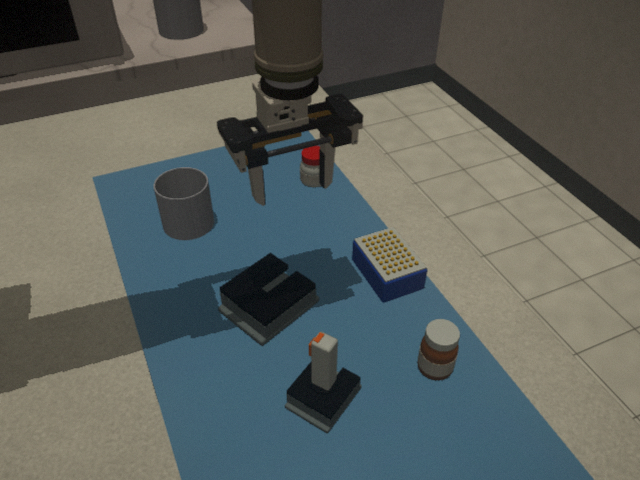

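Scene camera: the only probe stands in the small dock at (245,195), orange button at (250,175). Lookalikes are the larger empty dock at (332,230); side camera shows probe dock (323,392), large dock (268,295). Canister is at (465,238), bystanders at (195,257), (283,300) and (447,350).

```bash
cat > h.py <<'E'
import numpy as np,cv2
from plant import robot,optics,models
def cloud(c,d):
    I=optics.camera_info(c);K=I['camera_matrix'];v,u=np.nonzero(d>0);z=d[v,u]
    P=np.c_[(u-K[0][2])/K[0][0]*z,(v-K[1][2])/K[1][1]*z,z,np.ones(len(z))]
    return (np.linalg.inv(I['view'])@P.T).T[:,:3],u,v
E
python3 - <<'E'
from h import *
from scipy.optimize import least_squares
for c in('scene','side'):
    im=cv2.imread(f'pics/{c}0.png');P,u,v=cloud(c,np.load(f'{c}_d.npy'));col=im[v,u].astype(int)
    near=(abs(P[:,0]-.56)<.09)&(abs(P[:,1]+.21)<.08)
    for nm,lo,hi in(('plate',.030,.042),('top',.130,.145)):
        Q=P[near&(P[:,2]>lo)&(P[:,2]<hi)];r=cv2.minAreaRect((Q[:,:2]*1000).astype('float32'))
        print(c,nm,len(Q),np.round(Q.mean(0),4),np.round(r[0],1),np.round(r[1],1),round(r[2],1))
    o=near&(P[:,2]>.05)&(col[:,2]>col[:,0]+50); print('orange',o.sum(),np.round(np.median(P[o],0),4), np.round(np.unique(np.round(P[near][:,2],2),return_counts=True),2).tolist())
    m=(abs(P[:,0]-.49)<.09)&(abs(P[:,1]-.24)<.09)&(P[:,2]>.094)&(P[:,2]<.106);Q=P[m][:,:2]
    f=least_squares(lambda p:np.hypot(*(Q-p[:2]).T)-.0485,[.5,.24],loss='soft_l1',f_scale=.003);print(c,'can',len(Q),f.x,f.cost)
    a,b=((243,195) if c=='scene' else (322,375));k=60
    cv2.imwrite(f'pics/{c}_crop.png',cv2.resize(im[b-k:b+k,a-k:a+k],(400,400),interpolation=cv2.INTER_CUBIC))
cv2.imwrite('pics/crop.png',np.hstack([cv2.imread('pics/scene_crop.png'),cv2.imread('pics/side_crop.png')]))
E
```

```text
scene plate 627 [ 0.5625 -0.2068  0.036 ] [ 555.5 -210.9] [88.5 75.9] 31.5
scene top 134 [ 0.5588 -0.209   0.1351] [ 558.3 -209.2] [29.9 29.2] 31.0
orange 31 [ 0.5511 -0.1991  0.1329] [[-0.76, -0.75, -0.74, -0.73, -0.01, 0.0, 0.01, 0.02, 0.03, 0.04, 0.05, 0.06, 0.07, 0.08, 0.09, 0.1, 0.11, 0.12, 0.13, 0.14], [99.0, 491.0, 55.0, 1.0, 5.0, 2588.0, 369.0, 57.0, 222.0, 474.0, 54.0, 49.0, 47.0, 51.0, 50.0, 56.0, 68.0, 71.0, 89.0, 71.0]]
scene can 358 [0.48015917 0.25757541] 0.0004139763276589164
side plate 1781 [ 0.5489 -0.2236  0.0349] [ 554.3 -212.8] [82.4 77.1] 31.7
side top 357 [ 0.5536 -0.2148  0.1342] [ 553.9 -213.2] [26.5 30.9] 36.2
orange 76 [ 0.5468 -0.204   0.1353] [[-0.01, -0.0, 0.01, 0.02, 0.03, 0.04, 0.05, 0.06, 0.07, 0.08, 0.09, 0.1, 0.11, 0.12, 0.13, 0.14], [1.0, 7558.0, 469.0, 276.0, 1160.0, 829.0, 104.0, 103.0, 108.0, 103.0, 109.0, 124.0, 132.0, 137.0, 292.0, 127.0]]
side can 369 [0.47866576 0.25517214] 0.0003829737234644453
```

View pics/crop.png

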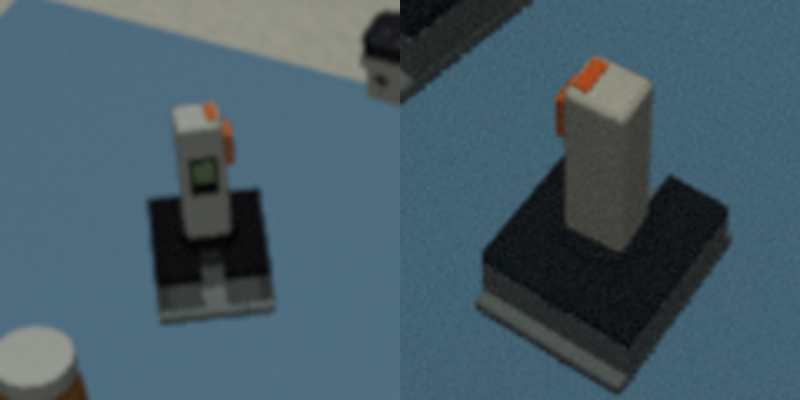

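The crop confirms the choice: the probe with display toward the slot's open end (+x) and the button on +y, in the 94x76 dock (measured about 88x76 for the plate). Dock yaw ≈31.5°, handle (0.556,-0.211), canister (0.479,0.256). The larger dock is empty. Moving above it.

```bash
python3 -m inch '{"travel":[[-0.02,-0.004,0],[-0.05,-0.01,0],[-0.08,-0.016,0],[-0.11,-0.022,0.005],[-0.14,-0.029,0.01],[-0.17,-0.035,0.015],[-0.195,-0.04,0.02],[-0.211,-0.0435,0.025],[-0.211,-0.0435,0.03],[-0.211,-0.0435,0.03]],"spin":[0.1,0.22,0.34,0.46,0.58,0.7,0.82,0.94,1.02,1.021]}' 0.2 30
python3 -m inch '{"travel":[[0,0,0],[0,0,0],[0,0,0]],"spin":[0,0,0]}'
python3 - <<'E'
from h import *
from scipy.spatial.transform import Rotation as R
s=robot.read_state();M=R.from_rotvec(s['orientation']).as_matrix();print(s['tool_pos'],M.round(3),s['opening'],s['q'])
I=optics.camera_info('wrist');im,d=optics.read_camera('wrist');cv2.imwrite('pics/w1.png',im[:,:,::-1])
print(I['camera_matrix'])
np.savez('w1.npz',d=d,K=I['camera_matrix'],V=I['view'],im=im)
for n in('probe','button_face','dock'):
    for r in models.look_for('wrist',n):print(n,r['p'],r['centre'])
K=np.array(I['camera_matrix']);v,u=np.nonzero(d>0);z=d[v,u]
x=(u-K[0,2])/K[0,0];y=(v-K[1,2])/K[1,1];r=np.hypot(x,y);ok=r<1.3;x,y,r,z,u,v=[a[ok] for a in(x,y,r,z,u,v)];k=np.tan(r)/np.maximum(r,1e-9)
P=(np.linalg.inv(I['view'])@np.c_[x*k*z,y*k*z,z,np.ones(len(z))].T).T[:,:3]
near=np.hypot(P[:,0]-.556,P[:,1]+.211)<.08
for nm,lo,hi,rad in(('plate',.030,.040,.08),('top',.131,.141,.03)):
    Q=P[(np.hypot(P[:,0]-.556,P[:,1]+.211)<rad)&(P[:,2]>lo)&(P[:,2]<hi)]
    if len(Q)>5:
        r=cv2.minAreaRect((Q[:,:2]*1000).astype('float32'));print(nm,len(Q),np.round(Q.mean(0),4),r)
E
```

```text
t: 1.33
tool_pos: [0.5556, -0.212, 0.2043]
orientation: [-3.025, -0.843, 0.002]
force: [-1.0, 0.0, -0.2]
opening: 0.0743
gripper_force: 0.0
t: 1.58
tool_pos: [0.5569, -0.2104, 0.2062]
orientation: [3.022, 0.857, 0.001]
force: [-0.5, 0.5, -0.3]
opening: 0.0747
gripper_force: 0.0
[ 0.55694102 -0.21038482  0.2061865 ] [[ 0.851  0.525  0.001]
 [ 0.525 -0.851 -0.   ]
 [ 0.     0.001 -1.   ]] 0.07467715822480682 [-4.47330433e-01  1.31959357e-01  1.54032038e+00  7.38707683e-05
  1.46856973e+00  5.70514860e-01]
[[371.64829954   0.         321.58981774]
 [  0.         371.64829954 242.19830938]
 [  0.           0.           1.        ]]
probe 0.7 [0.5633, -0.2067, 0.1296]
button_face 0.55 [0.5443, -0.1956, 0.1247]
dock 0.76 [0.5478, -0.027, 0.054]
dock 0.67 [0.5705, -0.1998, 0.0351]
plate 4166 [ 0.5618 -0.2083  0.0363] ((553.7322387695312, -211.68350219726562), (80.27613067626953, 76.3663330078125), 31.713695526123047)
top 1788 [ 0.5547 -0.2109  0.1359] ((553.6488647460938, -211.62118530273438), (26.0306396484375, 29.859834671020508), 33.62813949584961)
```

View pics/w1.png

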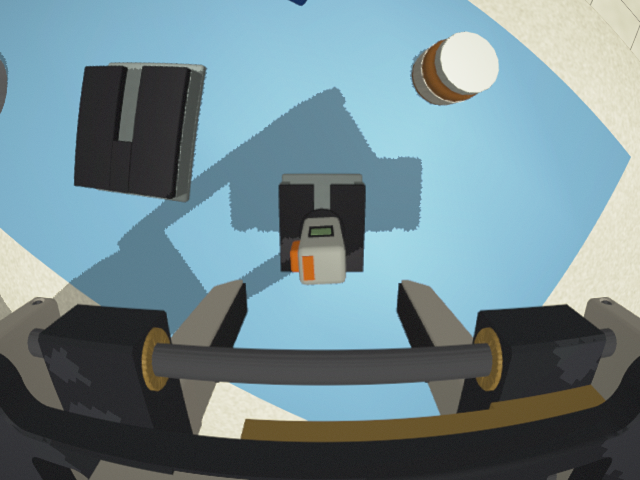

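Wrist view: handle top at (323,262) with the button on the left (295,256) and slot toward the top (322,195); measured top 26×30 mm at (0.5537,-0.2116), z 0.136, as expected. Descend.

```bash
python3 -m inch '{"travel":[[-0.0033,-0.001,0.005],[-0.0033,-0.001,0.015],[-0.0033,-0.001,0.03],[-0.0033,-0.001,0.045],[-0.0033,-0.001,0.06],[-0.0033,-0.001,0.075],[-0.0033,-0.001,0.09],[-0.0033,-0.001,0.098],[-0.0033,-0.001,0.098],[-0.0033,-0.001,0.098]],"spin":[-0.02,-0.02,-0.02,-0.02,-0.02,-0.02,-0.02,-0.02,-0.02,-0.02]}'
python3 -m inch '{"travel":[[0,0,0],[0,0,0],[0,0,0],[0,0,0],[0,0,0],[0,0,0],[0,0,0],[0,0,0]],"spin":[0,0,0,0,0,0,0,0]}' 0.8 32
```

```text
t: 2.62
tool_pos: [0.5526, -0.2116, 0.1069]
orientation: [-3.014, -0.883, 0.002]
force: [0.8, 0.3, 0.4]
opening: 0.0746
gripper_force: 0.0
t: 3.28
tool_pos: [0.5532, -0.2119, 0.1077]
orientation: [3.015, 0.883, 0.0]
force: [0.0, 0.2, -0.2]
opening: 0.0304
gripper_force: 31.9
```

Button is in (30.4 mm ≈ 31). Pull up.

```bash
python3 -m inch '{"travel":[[0,0,-0.003],[0,0,-0.008],[0,0,-0.013],[0,0,-0.018],[0,0,-0.023],[0,0,-0.028],[0,0,-0.033],[0,0,-0.038],[0,0,-0.042],[0,0,-0.046]],"spin":[0,0,0,0,0,0,0,0,0,0]}'
python3 -m inch '{"travel":[[0,0,-0.003],[0,0,-0.007],[0,0,-0.011],[0,0,-0.015],[0,0,-0.019],[0,0,-0.024],[0,0,-0.029],[0,0,-0.034],[0,0,-0.038],[0,0,-0.040]],"spin":[0,0,0,0,0,0,0,0,0,0]}'
python3 -m inch '{"travel":[[0,0,-0.001],[0,0,-0.002],[0,0,-0.003],[0,0,-0.004],[0,0,-0.005],[0,0,-0.006]],"spin":[0,0,0,0,0,0]}'
```

```text
t: 4.12
tool_pos: [0.5533, -0.2119, 0.1542]
orientation: [3.015, 0.883, 0.0]
force: [0.1, 0.1, -3.7]
opening: 0.0305
gripper_force: 31.9
t: 4.95
tool_pos: [0.5533, -0.2118, 0.1945]
orientation: [3.015, 0.883, 0.001]
force: [0.0, 0.2, -5.9]
opening: 0.0307
gripper_force: 31.9
t: 5.45
tool_pos: [0.5532, -0.2118, 0.1996]
orientation: [-3.015, -0.883, 0.0]
force: [0.7, -0.3, -6.2]
opening: 0.0309
gripper_force: 31.9
```

```bash
python3 -m inch '{"travel":[[0,0,-0.001],[0,0,-0.002],[0,0,-0.002]],"spin":[0,0,0]}'; python3 -m inch '{"travel":[[0,0,-0.0005],[0,0,-0.001],[0,0,-0.001]],"spin":[0,0,0]}'
```

```text
t: 5.7
tool_pos: [0.5532, -0.2118, 0.2018]
orientation: [3.015, 0.883, 0.0]
force: [0.8, -0.4, -5.1]
opening: 0.0305
gripper_force: 31.9
t: 5.95
tool_pos: [0.5529, -0.2118, 0.2019]
orientation: [-3.014, -0.883, 0.001]
force: [0.8, -0.5, -11.4]
opening: 0.0308
gripper_force: 31.9
```

```bash
python3 -m inch '{"travel":[[0,0,-0.0005],[0,0,-0.001],[0,0,-0.001]],"spin":[0,0,0]}'
python3 - <<'E'
from h import *
im,d=optics.read_camera('side');im2,_=optics.read_camera('scene')
f=lambda i,a,b:cv2.resize(i[b-80:b+80,a-60:a+60,::-1],(375,500),interpolation=cv2.INTER_CUBIC)
cv2.imwrite('pics/s2.png',np.hstack([f(im,320,340),f(im2,243,180)]))
E
```

```text
t: 6.2
tool_pos: [0.5525, -0.2117, 0.202]
orientation: [-3.014, -0.883, 0.003]
force: [2.1, -2.2, -19.6]
opening: 0.0306
gripper_force: 31.9
```

View pics/s2.png

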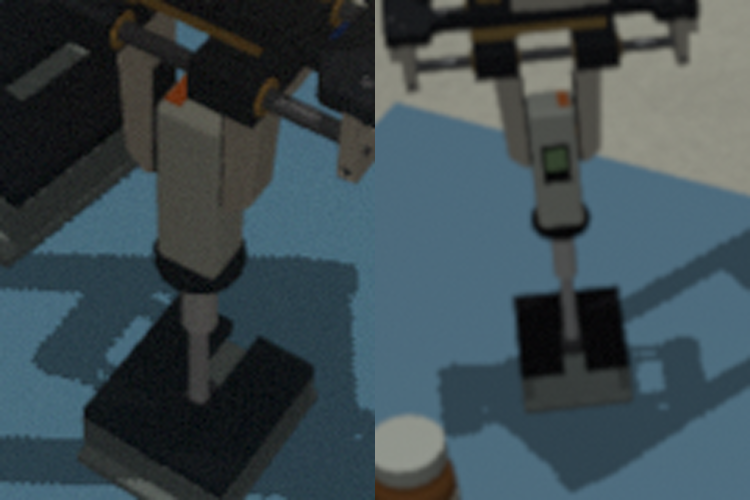

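Both views show tube and stem out, guard still under the plate; 94 mm lift = 4 + 90 mm and the force rose at the stop. Lower 4.5 mm (commanded is ~1.5 mm above measured) and slide out along dock +x.

```bash
python3 -m inch '{"travel":[[0,0,0.002],[0,0,0.0045],[0,0,0.0045],[0,0,0.0045]],"spin":[0,0,0,0]}'
python3 -m inch '{"travel":[[0.004,0,0],[0.010,0.0002,0],[0.016,0.0003,0],[0.022,0.0004,0],[0.028,0.0005,0],[0.034,0.0006,0]],"spin":[0,0,0,0,0,0]}'
```

```text
t: 6.63
tool_pos: [0.5541, -0.2122, 0.2012]
orientation: [3.013, 0.883, 0.004]
force: [-0.7, 0.6, -1.8]
opening: 0.0308
gripper_force: 31.9
t: 7.13
tool_pos: [0.5828, -0.1935, 0.1991]
orientation: [-3.015, -0.883, 0.0]
force: [-0.3, -0.4, -2.3]
opening: 0.0304
gripper_force: 31.9
```

```bash
python3 -m inch '{"travel":[[0.006,0.0001,0],[0.012,0.0002,0],[0.018,0.0003,0],[0.024,0.0004,0],[0.030,0.0005,0],[0.036,0.0006,0],[0.041,0.0007,0],[0.041,0.0007,0],[0.041,0.0007,0]],"spin":[0,0,0,0,0,0,0,0,0]}'
python3 - <<'E'
from h import *
im,d=optics.read_camera('side');im2,_=optics.read_camera('scene')
f=lambda i,a,b:cv2.resize(i[b-90:b+90,a-60:a+60,::-1],(367,550),interpolation=cv2.INTER_CUBIC)
cv2.imwrite('pics/s3.png',np.hstack([f(im,330,320),f(im2,243,190)]))
E
```

```text
t: 7.88
tool_pos: [0.6172, -0.1723, 0.199]
orientation: [-3.015, -0.884, 0.0]
force: [0.1, 0.6, -2.7]
opening: 0.0306
gripper_force: 31.9
```

View pics/s3.png

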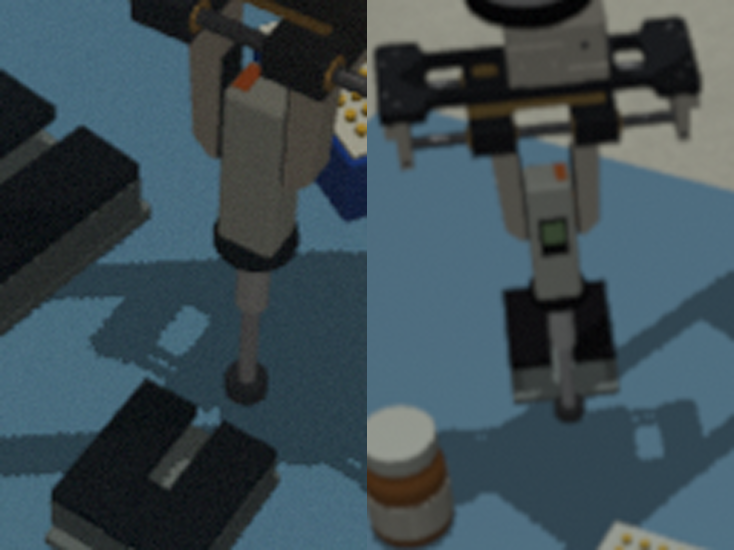

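Tip guard is outside and clear of the dock (side crop (246,383); dock slot empty at (205,430)). Raise and carry to the canister.

```bash
python3 -m inch '{"travel":[[0.002,0,-0.005],[0.002,0,-0.018],[0.002,0,-0.033],[0.002,0,-0.048],[0.002,0,-0.063],[0.002,0,-0.078],[0.002,0,-0.093],[0.002,0,-0.108],[0.002,0,-0.12],[0.002,0,-0.13]],"spin":[0,0,0,0,0,0,0,0,0,0]}'
python3 -m inch '{"travel":[[0.001,-0.006,0],[0.005,-0.02,0],[0.01,-0.04,0],[0.015,-0.06,0],[0.02,-0.08,0],[0.026,-0.1,0],[0.032,-0.12,0],[0.037,-0.14,0],[0.042,-0.16,0],[0.047,-0.18,0]],"spin":[0,0,0,0,0,0,0,0,0,0]}'
python3 -m inch '{"travel":[[0.005,-0.02,0],[0.01,-0.04,0],[0.015,-0.06,0],[0.02,-0.08,0],[0.026,-0.1,0],[0.032,-0.12,0],[0.037,-0.14,0],[0.042,-0.16,0],[0.047,-0.18,0],[0.05,-0.19,0]],"spin":[0,0,0,0,0,0,0,0,0,0]}'
```

```text
t: 8.82
tool_pos: [0.619, -0.1716, 0.3319]
orientation: [3.014, 0.882, 0.003]
force: [-0.4, -0.1, -2.6]
opening: 0.0307
gripper_force: 31.9
t: 9.65
tool_pos: [0.5596, 0.0076, 0.3276]
orientation: [-3.014, -0.884, 0.003]
force: [0.5, -0.1, -1.5]
opening: 0.0302
gripper_force: 31.9
t: 10.48
tool_pos: [0.4986, 0.195, 0.3278]
orientation: [-3.013, -0.886, 0.003]
force: [0.5, -0.2, -2.1]
opening: 0.0306
gripper_force: 31.9
```

```bash
python3 -m inch '{"travel":[[0.003,-0.012,0],[0.008,-0.028,0],[0.012,-0.044,0],[0.015,-0.055,0],[0.017,-0.062,0],[0.017,-0.062,0],[0.017,-0.062,0],[0.017,-0.062,0]],"spin":[0,0,0,0,0,0,0,0]}'
python3 - <<'E'
from h import *
out=[]
for c,a,b in(('side',195,150),('scene',465,200)):
    im,d=optics.read_camera(c);P,u,v=cloud(c,d);s=robot.read_state();t=s['tool_pos']
    m=(np.hypot(P[:,0]-.479,P[:,1]-.256)<.035)&(P[:,2]>.112)&(P[:,2]<.22)
    for lo,hi in((.135,.155),(.16,.18),(.185,.205)):
        Q=P[m&(P[:,2]>lo)&(P[:,2]<hi)];print(c,lo,len(Q),np.round(np.median(Q,0),4) if len(Q) else '')
    print('minz',np.sort(P[m][:,2])[:3],t)
    out.append(cv2.resize(im[b-100:b+100,a-70:a+70,::-1],(385,550),interpolation=cv2.INTER_CUBIC))
cv2.imwrite('pics/s4.png',np.hstack(out))
E
```

```text
t: 11.15
tool_pos: [0.4819, 0.2532, 0.329]
orientation: [3.015, 0.882, -0.0]
force: [0.7, 0.3, -1.6]
opening: 0.0307
gripper_force: 31.9
side 0.135 97 [0.4827 0.2466 0.1519]
side 0.16 51 [0.4827 0.2501 0.1696]
side 0.185 51 [0.4832 0.2492 0.1952]
minz [0.14207096 0.14273413 0.14373621] [0.4819448  0.25311652 0.32906449]
scene 0.135 55 [0.4894 0.2546 0.1514]
scene 0.16 36 [0.4872 0.2542 0.1687]
scene 0.185 38 [0.4875 0.2542 0.1947]
minz [0.14193959 0.14354019 0.14600946] [0.48195524 0.25313578 0.3291036 ]
```

View pics/s4.png

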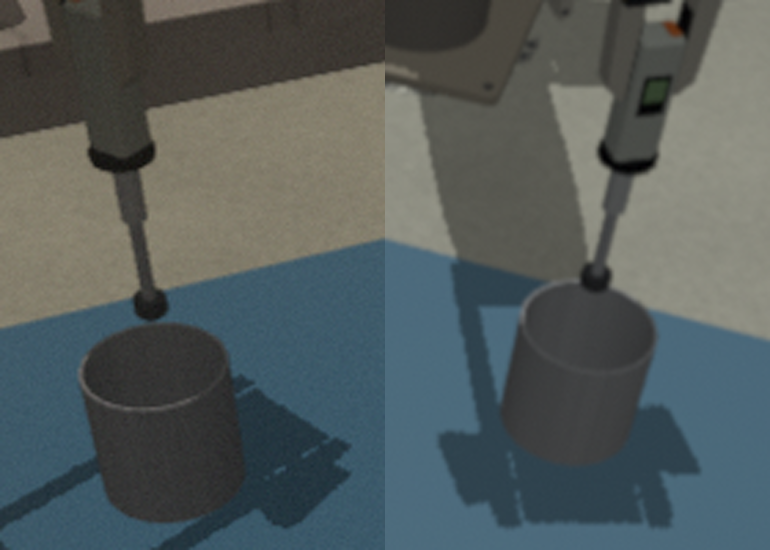

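Tip is at z 0.142 (exactly full extension), centred over the canister mouth (side crop (150,303), scene crop (595,276)). Lower ~95 mm.

```bash
python3 -m inch '{"travel":[[-0.0005,-0.004,0.004],[-0.0005,-0.004,0.014],[-0.0005,-0.004,0.026],[-0.0005,-0.004,0.038],[-0.0005,-0.004,0.05],[-0.0005,-0.004,0.062],[-0.0005,-0.004,0.074],[-0.0005,-0.004,0.085],[-0.0005,-0.004,0.092],[-0.0005,-0.004,0.095]],"spin":[0,0,0,0,0,0,0,0,0,0]}'
python3 -m inch '{"travel":[[0,0,0],[0,0,0],[0,0,0],[0,0,0],[0,0,0],[0,0,0]],"spin":[0,0,0,0,0,0]}'
python3 - <<'E'
from h import *
from scipy.optimize import least_squares
out=[]
for c,a,b in(('side',195,170),('scene',465,210)):
    im,d=optics.read_camera(c);P,u,v=cloud(c,d)
    m=(abs(P[:,0]-.49)<.09)&(abs(P[:,1]-.24)<.09)&(P[:,2]>.094)&(P[:,2]<.106)&(np.hypot(P[:,0]-.479,P[:,1]-.256)>.03);Q=P[m][:,:2]
    print(c,'can',least_squares(lambda p:np.hypot(*(Q-p[:2]).T)-.0485,[.5,.24],loss='soft_l1',f_scale=.003).x)
    out.append(cv2.resize(im[b-100:b+100,a-70:a+70,::-1],(385,550),interpolation=cv2.INTER_CUBIC))
cv2.imwrite('pics/s5.png',np.hstack(out))
E
```

```text
t: 12.08
tool_pos: [0.4784, 0.2567, 0.2322]
orientation: [3.015, 0.883, -0.004]
force: [-0.0, -0.0, -2.3]
opening: 0.0306
gripper_force: 31.9
t: 12.58
tool_pos: [0.4793, 0.257, 0.2346]
orientation: [-3.015, -0.883, -0.001]
force: [-0.3, 0.4, -1.8]
opening: 0.0305
gripper_force: 31.9
side can [0.47861389 0.25494979]
scene can [0.48026117 0.2574527 ]
```

View pics/s5.png

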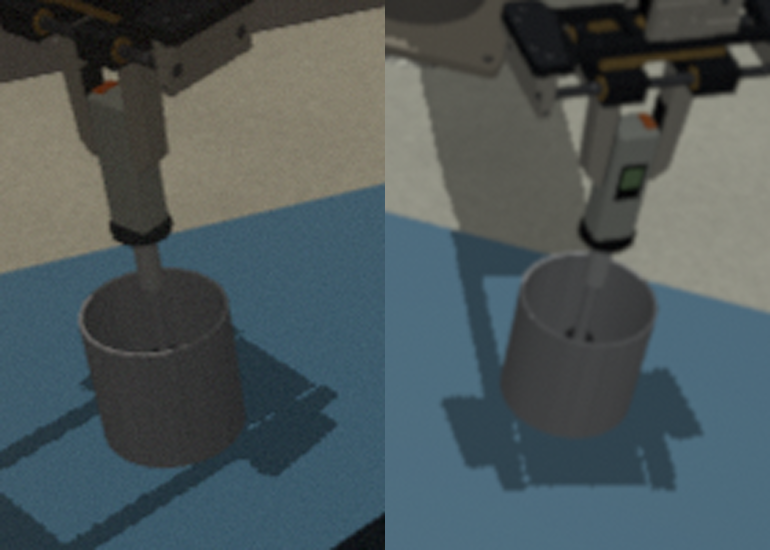

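The probe's stem hangs inside the canister (side crop (150,300), scene crop (582,330)), centred. The canister has not moved, and the tip should be at z ≈ 0.047. Handing in.

```bash
python3 -c "
from plant import close_job
print(close_job())"
```

```text
the job is handed in; nothing more can be done
None
```

The job is handed in: the probe is fully extended (94 mm lift to the second stop) and out through the dock's open end. It is held upright with its tip about 47 mm up inside the canister, centred, and the canister's position measured unchanged; the jars and tip box were not re-measured.

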